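# Press the proud pinion home in its bearing

## Task

Three gear pinions stand in small blue bearing stands on the benches. One of them has not been pressed all the way in: its gear stands clearly higher, with a gap between the gear and the bearing. Press that pinion straight down until it sits fully home on its bearing like the other two, then let go; do not touch the two pinions that are already home.

Things in the scene. Friction and masses are not known exactly. Their poses are not given: they have to be found in the camera images.
- gap_a (a joint): gap in m between the gear of pinion_a and the top of its bearing: 0 = fully home, 0.016 = farthest up, 0.010 to 0.015 at the start. It slides straight up and down in a tight fit with about 8 N of friction, does not spring back, and stops solidly at 0
- pinion_a: the pinion that stands proud: grey steel gear 44 mm across, boss 13 mm across on top; origin at the centre of its foot (hidden in the stand), z up; boss top, where to press, 43 mm above the origin. Fully home, the origin is 4 mm and the boss top 47 mm above the bench. Stand bolted down: foot 72 mm square, blue ring 68 mm across, 28 mm high; bearing top 30 mm above the bench
- pinion_b: the same kind of pinion in the same kind of stand, already fully home (boss top 47 mm above the bench); not to be touched. Same origin
- pinion_c: the same kind of pinion in the same kind of stand, already fully home (boss top 47 mm above the bench); not to be touched. Same origin

How it is judged:
By the outcome, as a careful person would: the job done as asked, in the order asked, and still so for the second after the job is handed in, with the robot touching nothing.
It also fails if it takes over 24 s, if anything falls off the work surface, if the arm or the gripper's body presses on something with over 40 N, if the wrist force passes 120 N, or if a joint passes its speed limit or range.

## Robot

A 6-joint arm with a two-finger parallel gripper is mounted at the origin on a cart in front of the work surface, level with it; the furniture and walls round the work are solid. World frame = base frame: x ahead of the robot, y to its left, z up, the work surface at z = 0. Lengths are in m, angles in rad, forces in N, time in s.
With the tool pointing down it reaches from about 0.3 to 0.775 m from the base axis. Payload 14.6 kg.
Tool frame: the origin (TCP) lies midway between the tips of the shut fingers; the grasp point (between the pads) lies 19 mm behind it (ctrl.tcp_to_grasp is the distance from the TCP to the grasp point, in m); x points along the fingers, y is the direction in which the jaws open and shut, and the axes are right-handed (so a half turn about x gives the same grasp; the last joint's range is limited). The gripper opens to 94 mm and grips with 3 to 60 N. Pads are 16 mm wide; open, the fingers measure 119 mm over their backs; the gripper's body (75 mm by 177 mm) begins 78 mm behind the grasp point.
Start: joints at [-1.232, 0.3, 1.521, -0, 1.321, -0.067], TCP at [0.217, -0.505, 0.169] pointing down, gripper open.
Joint ranges: [-3.03, 3.03], [-0.79, 2.21], [0.23, 2.52], [-1.04, 4.18], [0, 3.07], [-2.55, 2.55]. Speed limits (rad/s): [2.22, 2.22, 2.57, 3.14, 3.14, 3.14].

## Interface

Orientations are given as [roll, pitch, yaw] about the fixed x, y, z axes, in that order (R = Rz(yaw) Ry(pitch) Rx(roll)).
In Python, from station import ctrl gives the robot as it stands.
- The arm moves only by the tool jog_arm, never from a script. Its argument "rows" is one flat list of numbers, 7 for each row, row after row: the shift along the world's x, y, z in m, then the turn, a rotation vector about the world's x, y, z in degrees, then the closure, from 0 (fully open) to 1 (shut). A call has 1 to 8 rows; each row shifts and turns the commanded pose from where the row before left it; what a row does not reach is not made up. A row lasts 1/12 s, in which the tool goes at most 41.7 mm and 7.16 degrees, less where a joint would pass 70% of its speed; a pose out of reach is approached as far as the arm can. A call with a gripper value outside its range is refused whole. The fingers move at their own pace and stop on an object; "squeeze" is the grip in N (left out, the last holds). Time passes only in rows, so rows that do not move let the fingers close. It gives the time, the measured TCP pose, the force and the opening at its end, in the units of the state.
- ctrl.get_obs(): the state, without advancing time (a new reading comes with each control period).
- ctrl.camera(name): name is "scene" or "top" or "wrist"; returns (picture, depth): 384x512x3 uint8, red, green, blue; 384x512 float32, m along the optical axis (not along the pixel's ray), 0 where there is no reading.
- ctrl.camera_model(name): a dict with "K" (3x3 intrinsics, pixels), "extrinsics" (4x4, takes a point from camera to world coordinates). Camera axes: x right, y down, z forward; pixel columns grow to the right and rows downward; lengths in m; the calibration is good to about 2 mm. A picture is of the moment at which its call begins: read the wrist's pose just before it. camera_model takes no time and is no camera call; for the wrist camera it gives the pose at the moment of the call.
- ctrl.hand_in(): hands the job in, once; it reports no verdict.
The state is a dict: "time_s": time; "qpos": joint angles; "joint_vel": joint speeds; "tau": joint torques, N m; "ee_pos": TCP position; "eef_rot": TCP orientation; "force": force on the tool from outside, world axes, zero at the start; "moment": the same for the moment, N m; "grip_width": finger opening in m.
Only numpy, scipy, OpenCV 4.12 (cv2) and the standard library are available. Lean on these libraries where they do the work, as an engineer would, in place of code of your own. Each camera call takes 0.05 s, during which the arm holds its last target.

## Working session

There is one attempt and no reset: what is moved stays moved. The work goes in short steps, Python scripts to look and compute and a tool call to move; the robot and the scene stay as the last step left them, time stands still between calls to the robot, and variables do not carry over. Pictures are saved under pics/ and viewed, and the job is handed in when it is done.

Besides the shell and the picture viewer there is one more tool, called as name(argument=value, ...) on one line, values as JSON. jog_arm: Moves the arm, as the interface text tells. Its arguments: {"type":"object","properties":{"rows":{"type":"array"},"squeeze":{"type":"number"}},"required":["rows"]}

```bash
mkdir -p pics; python3 - <<'E'
from station import ctrl
import cv2,numpy as np
o=ctrl.get_obs();print(o)
for n in("scene","top"):
    p,d=ctrl.camera(n);m=ctrl.camera_model(n)
    np.savez(f"pics/{n}1.npz",p=p,d=d,K=m["K"],E=m["extrinsics"])
    cv2.imwrite(f"pics/{n}1.png",p[:,:,::-1]);print(n,m["K"],m["extrinsics"])
E
```

```text
{'time_s': 0.0, 'qpos': array([-1.23158759e+00,  3.00481096e-01,  1.52159523e+00,  2.52979620e-05,
        1.32071552e+00, -6.66125104e-02]), 'joint_vel': array([-0.00092503, -0.00020497, -0.00193708, -0.0014973 , -0.00274466,
       -0.00033919]), 'tau': array([-9.12296559e-05, -5.31805158e+01, -3.52738166e+01,  7.08310073e-02,
        2.43772828e-02, -9.96318317e-05]), 'ee_pos': array([ 0.21701756, -0.50502935,  0.1679749 ]), 'eef_rot': array([-1.65783937,  1.56959689,  1.88956825]), 'force': array([-0.34064461,  0.43147476,  0.17506793]), 'moment': array([-0.00733499, -0.0014554 ,  0.01412377]), 'grip_width': 0.09415648506154113}
scene [[439.69846957   0.         250.73148511]
 [  0.         439.69846957 187.49826508]
 [  0.           0.           1.        ]] [[-0.98650741 -0.14200617  0.08147015  0.44043905]
 [-0.16364027  0.84008982 -0.51717594  0.64115397]
 [ 0.00499993 -0.52352969 -0.85199276  0.94579558]
 [ 0.          0.          0.          1.        ]]
top [[409.46583971   0.         254.28933493]
 [  0.         409.46583971 189.93439513]
 [  0.           0.           1.        ]] [[-0.0035421  -0.98821812  0.15301109  0.37892935]
 [-0.99942411 -0.00166543 -0.03389206  0.11175208]
 [ 0.03374757 -0.15304302 -0.98764312  0.92445142]
 [ 0.          0.          0.          1.        ]]
```

View pics/scene1.png

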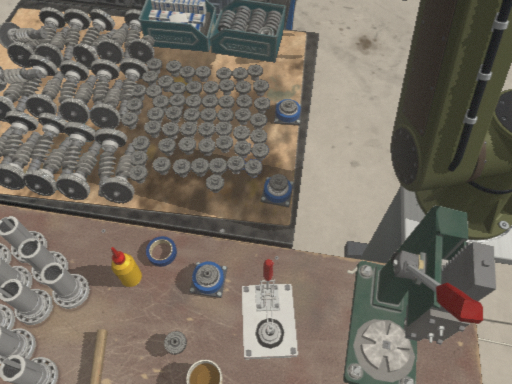

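View pics/top1.png

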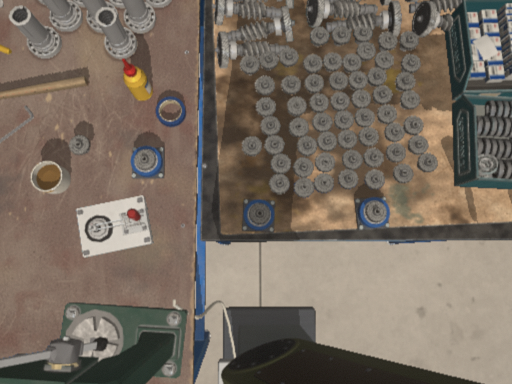

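The scene picture shows three blue stands at about (208,278), (277,188) and (288,110). In the top picture they are at about (147,160), (259,213) and (374,211). Next I measure their heights.

```bash
cat > h.py <<'E'
import numpy as np,cv2
def load(n):
    f=np.load(f"pics/{n}.npz");return f["p"],f["d"],f["K"],f["E"]
def pts(d,K,E):
    v,u=np.mgrid[:d.shape[0],:d.shape[1]]
    c=np.stack([(u-K[0,2])/K[0,0]*d,(v-K[1,2])/K[1,1]*d,d],-1)
    return c@E[:3,:3].T+E[:3,3]
E
python3 - <<'E'
from h import *
for n,cs in(("scene1",[(208,278),(277,188),(288,110)]),("top1",[(147,160),(259,213),(374,211)])):
    p,d,K,E=load(n);P=pts(d,K,E);t=[]
    for u,v in cs:
        w=P[v-25:v+25,u-25:u+25].reshape(-1,3);ok=d[v-25:v+25,u-25:u+25].ravel()>0;w=w[ok]
        c=P[v-2:v+3,u-2:u+3].reshape(-1,3)
        hi=np.percentile(w[:,2],[1,50,98,99.5])
        bins,_=np.histogram(w[:,2],np.arange(-.01,.08,.004))
        hsv=cv2.cvtColor(p,cv2.COLOR_RGB2HSV);
        print(n,u,v,"centre",np.median(c,0).round(4),"hi",hi.round(4),bins)
        t.append(cv2.resize(p[v-25:v+25,u-25:u+25],(260,260),interpolation=cv2.INTER_CUBIC))
    cv2.imwrite(f"pics/z_{n}.png",np.hstack(t)[:,:,::-1])
E
```

```text
scene1 208 278 centre [0.5804 0.3311 0.0393] hi [-0.0088 -0.0033  0.0415  0.0449] [443 942  46  45 152  73  28  16  68 286  59 105 185  32   7   0   0   0
   0   0   0   0]
scene1 277 188 centre [0.4639 0.0893 0.053 ] hi [-0.808   0.0011  0.0558  0.0597] [114 350 846 183 122  56  27  28  81 183  63  63  14   7  21 108 104  20
   2   0   0   0]
scene1 288 110 centre [ 0.4678 -0.1706  0.0387] hi [-8.095e-01  4.000e-04  4.070e-02  4.420e-02] [148 459 777 218  86  43  28  23  53 141  82 135 112  26   6   0   0   0
   0   0   0   0]
top1 147 160 centre [0.581  0.316  0.0389] hi [-0.0095 -0.0043  0.0402  0.0445] [712 734  22  60 144  51  19  20 102 258  51 135 147  26   2   0   0   0
   0   0   0   0]
top1 259 213 centre [0.4645 0.0717 0.0539] hi [-0.0086  0.0005  0.055   0.0596] [154 455 773 115 148  35  11   9 106 252  56  22   1   5  37 227  64  17
   2   0   0   0]
top1 374 211 centre [ 0.4696 -0.1802  0.04  ] hi [-0.0087  0.0003  0.04    0.0444] [225 503 665 109 134  44  19  25 120 261  53 166 138  19   6   0   0   0
   0   0   0   0]
```

```bash
python3 -c "
import cv2,numpy as np
cv2.imwrite('pics/z1.png',np.vstack([cv2.imread('pics/z_scene1.png'),cv2.imread('pics/z_top1.png')]))"
```

```text
(no output)
```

View pics/z1.png

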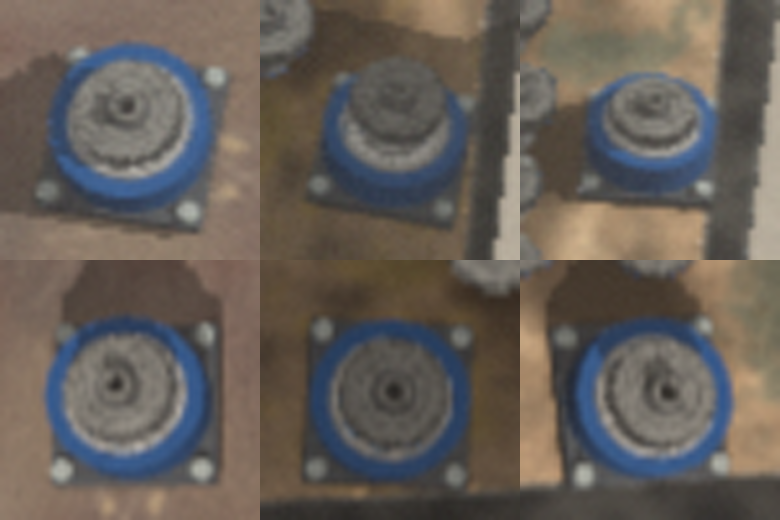

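The middle stand, at scene (277,188) and top (259,213), is clearly the proud one. Its gear is about 15 mm higher than on the other two. Next I find its exact centre.

```bash
python3 - <<'E'
from h import *
for n,(u0,v0) in(("scene1",(277,188)),("top1",(259,213))):
    p,d,K,E=load(n);P=pts(d,K,E)
    m=np.zeros(d.shape,bool);m[v0-25:v0+25,u0-25:u0+25]=1;m&=d>0
    def circ(mask,name):
        q=P[mask][:,:2].astype(np.float32)
        (c,r)=cv2.minEnclosingCircle(q);print(n,name,mask.sum(),"mean",P[mask].mean(0).round(4),"enc",np.round(c,4),round(r,4),"mid",((q.max(0)+q.min(0))/2).round(4))
    circ(m&(P[:,:,2]>.0475)&(P[:,:,2]<.066),"gear")
    b=m&(P[:,:,2]>.057);circ(b,"boss");print(np.median(P[b][:,2]),P[b][:,2].max(), np.median(P[m&(P[:,:,2]>.05)&(P[:,:,2]<.0565)][:,2]))
    hsv=cv2.cvtColor(p,cv2.COLOR_RGB2HSV)
    bl=m&(cv2.inRange(hsv,(100,120,60),(125,255,255))>0)&(P[:,:,2]>.024)&(P[:,:,2]<.034);circ(bl,"ring")
    # ray cast of blue outline onto z=.028
    cn,_=cv2.findContours((m&(cv2.inRange(hsv,(100,120,60),(125,255,255))>0)).astype(np.uint8),0,2)
    e=cv2.fitEllipse(max(cn,key=len));print(e)
    ray=E[:3,:3]@np.array([(e[0][0]-K[0,2])/K[0,0],(e[0][1]-K[1,2])/K[1,1],1]);s=(.027-E[2,3])/ray[2];print("ray",(E[:3,3]+s*ray).round(4))
from station import ctrl
print(ctrl.camera_model("wrist"))
from scipy.spatial.transform import Rotation as R
print(R.from_euler('xyz',ctrl.get_obs()["eef_rot"]).as_matrix().round(3))
E
```

```text
scene1 gear 251 mean [0.4639 0.0731 0.0541] enc [0.4651 0.0724] 0.0235 mid [0.4639 0.0722]
scene1 boss 30 mean [0.4638 0.0715 0.0596] enc [0.4633 0.0723] 0.0204 mid [0.4649 0.0731]
0.05928116440879916 0.0633234154225143 0.05377373828286175
scene1 ring 8 mean [0.4858 0.0862 0.0285] enc [0.4729 0.0875] 0.0245 mid [0.4729 0.0875]
((266.25, 191.0), (1.3877787807814457e-17, 0.4472135901451111), 0.0)
ray [0.4893 0.087  0.027 ]
top1 gear 341 mean [0.4646 0.0712 0.053 ] enc [0.4649 0.0715] 0.0228 mid [0.4643 0.0718]
top1 boss 24 mean [0.4646 0.0711 0.0596] enc [0.4583 0.0701] 0.0153 mid [0.4637 0.0701]
0.059655036377712356 0.0634726844301684 0.052661339870141266
top1 ring 181 mean [0.4635 0.0727 0.027 ] enc [0.4641 0.0717] 0.033 mid [0.4635 0.0717]
((258.4139099121094, 214.39593505859375), (28.83873176574707, 29.067852020263672), 129.23715209960938)
ray [0.4635 0.0721 0.027 ]
{'K': array([[327.01877752,   0.        , 254.82952231],
       [  0.        , 327.01877752, 191.47166883],
       [  0.        ,   0.        ,   1.        ]]), 'extrinsics': array([[ 0.39426416, -0.8813818 , -0.26023428,  0.29214751],
       [-0.91899453, -0.37880203, -0.10935296, -0.47334824],
       [-0.00219556,  0.28226784, -0.95933313,  0.38291231],
       [ 0.        ,  0.        ,  0.        ,  1.        ]])}
[[-0.     0.395 -0.919]
 [ 0.001 -0.919 -0.395]
 [-1.    -0.001 -0.   ]]
```

The target axis is about (0.464, 0.072), with the boss top at about z 0.061. The radii agree with the given sizes. I'll traverse at the current height while shutting the fingers.

jog_arm(rows=[0.0137,0.032,0,0,0,0,1,0.0137,0.032,0,0,0,0,1,0.0137,0.032,0,0,0,0,1,0.0137,0.032,0,0,0,0,1,0.0137,0.032,0,0,0,0,1,0.0137,0.032,0,0,0,0,1,0.0137,0.032,0,0,0,0,1,0.0137,0.032,0,0,0,0,1], squeeze=20)

```text
time_s: 0.77
ee_pos: [0.3269, -0.2477, 0.1684]
eef_rot: [-1.232, 1.571, 2.315]
force: [0.5, -0.2, 0.5]
grip_width: 0.0441
```

jog_arm(rows=[0.0137,0.032,0,0,0,0,1,0.0137,0.032,0,0,0,0,1,0.0137,0.032,0,0,0,0,1,0.0137,0.032,0,0,0,0,1,0.0137,0.032,0,0,0,0,1,0.0137,0.032,0,0,0,0,1,0.0137,0.032,0,0,0,0,1,0.0137,0.032,0,0,0,0,1])

```text
time_s: 1.43
ee_pos: [0.4365, 0.0085, 0.1685]
eef_rot: [-0.11, 1.571, -2.846]
force: [0.9, -0.3, -0.6]
grip_width: 0.0004
```

jog_arm(rows=[0.0137,0.032,-0.015,0,0,0,1,0.0137,0.0315,-0.015,0,0,0,1,0,0,-0.015,0,0,0,1,0,0,-0.01,0,0,0,1,0,0,0,0,0,0,1,0,0,0,0,0,0,1])

```text
time_s: 1.93
ee_pos: [0.4634, 0.0695, 0.1136]
eef_rot: [-0.221, 1.57, -2.958]
force: [-0.4, -0.7, -0.1]
grip_width: 0.0003
```

```bash
python3 - <<'E'
from station import ctrl
import cv2,numpy as np
t=[]
o=ctrl.get_obs();print(o["time_s"],o["ee_pos"],o["force"],o["grip_width"])
for n in("wrist","scene"):
    m=ctrl.camera_model(n);p,d=ctrl.camera(n)
    K,E=m["K"],m["extrinsics"]
    np.savez(f"pics/{n}2.npz",p=p,d=d,K=K,E=E)
    for X in([.464,.072,.061],o["ee_pos"]):
        c=E[:3,:3].T@(np.array(X)-E[:3,3]);print(n,X,(K@c/c[2])[:2])
    cv2.imwrite(f"pics/{n}2.png",p[:,:,::-1])
E
```

```text
1.9333 [0.46340461 0.06950335 0.11358434] [-0.39353629 -0.68608325 -0.06304636] 0.00026236847108576915
wrist [0.464, 0.072, 0.061] [252.51918753 192.93837415]
wrist [0.46340461 0.06950335 0.11358434] [254.85387588 216.59444179]
scene [0.464, 0.072, 0.061] [278.14462565 179.84853306]
scene [0.46340461 0.06950335 0.11358434] [279.88083397 166.61233844]
```

View pics/wrist2.png

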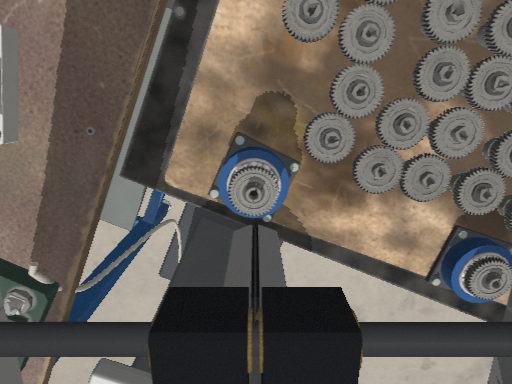

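View pics/scene2.png

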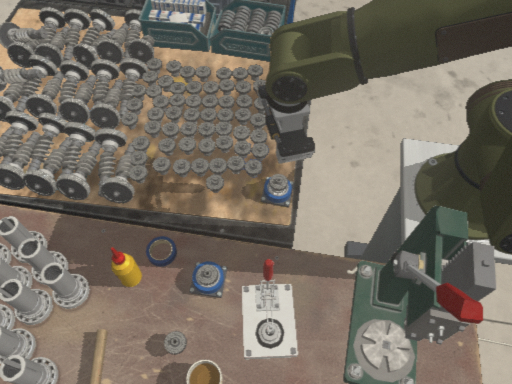

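In the wrist picture the boss hole is at about (254,192), within 1.5 px of the prediction, and the shut fingertips line up at column 255. Now I centre and descend to just above the boss.

jog_arm(rows=[0.0008,0.0015,-0.015,0,0,0,1,0,0,-0.015,0,0,0,1,0,0,-0.01,0,0,0,1,0,0,-0.004,0,0,0,1,0,0,0,0,0,0,1,0,0,0,0,0,0,1])

```text
time_s: 2.53
ee_pos: [0.4648, 0.0715, 0.0702]
eef_rot: [2.805, 1.57, 0.069]
force: [-0.2, -0.1, 0.7]
grip_width: 0.0001
```

jog_arm(rows=[-0.0004,-0.0002,-0.003,0,0,0,1,0,0,-0.003,0,0,0,1,0,0,-0.002,0,0,0,1,0,0,-0.0015,0,0,0,1,0,0,-0.0015,0,0,0,1,0,0,0,0,0,0,1])

```text
time_s: 3.03
ee_pos: [0.464, 0.0715, 0.0583]
eef_rot: [-0.318, 1.57, -3.054]
force: [0.0, 0.7, 1.0]
grip_width: 0.0006
```

jog_arm(rows=[0,0,-0.0015,0,0,0,1,0,0,-0.0015,0,0,0,1])

```text
time_s: 3.2
ee_pos: [0.4642, 0.0715, 0.0555]
eef_rot: [2.8, 1.571, 0.064]
force: [0.7, 0.6, 0.7]
grip_width: 0.0003
```

There is no contact force although the boss was expected at 0.061, so I look before going further.

```bash
python3 - <<'E'
from station import ctrl
import cv2,numpy as np
o=ctrl.get_obs();print(o["time_s"],o["ee_pos"],o["force"],o["moment"])
ps=[]
for n in("wrist","scene"):
    m=ctrl.camera_model(n);p,d=ctrl.camera(n)
    K,E=m["K"],m["extrinsics"]
    np.savez(f"pics/{n}3.npz",p=p,d=d,K=K,E=E)
    c=E[:3,:3].T@(o["ee_pos"]-E[:3,3]);print(n,(K@c/c[2])[:2])
    (u,v)=(255,205) if n=="wrist" else (280,175)
    h=45 if n=="wrist" else 35
    ps.append(cv2.resize(p[v-h:v+h,u-h:u+h],(400,400),interpolation=cv2.INTER_CUBIC))
cv2.imwrite("pics/z3.png",np.hstack(ps)[:,:,::-1])
E
```

```text
3.2 [0.46418775 0.0714925  0.0555346 ] [0.66302108 0.60989058 0.65063874] [-0.01845625 -0.0025844  -0.04317902]
wrist [254.84581327 216.58228804]
scene [277.96245326 180.88798413]
```

View pics/z3.png

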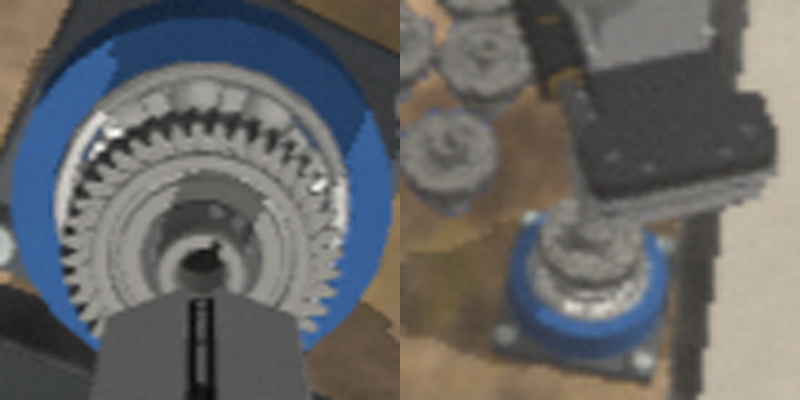

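```bash
python3 - <<'E'
from h import *
for n in("wrist2","wrist3"):
    p,d,K,E=load(n);P=pts(d,K,E);print(n)
    for v in range(180,260,3):
        print(v,[ (P[v,u]*1000).round(1).tolist() for u in (249,261)])
p,d,K,E=load("scene3");P=pts(d,K,E)
w=P[150:215,250:310].reshape(-1,3);
g=w[(np.hypot(w[:,0]-.464,w[:,1]-.0715)<.024)&(w[:,2]>.033)]
print(np.histogram(g[:,2],np.arange(.033,.09,.003)))
E
```

```text
wrist2
180 [[471.2, 78.5, 52.2], [475.3, 68.8, 52.2]]
183 [[469.1, 77.6, 53.9], [472.9, 67.8, 52.6]]
186 [[466.7, 76.5, 54.4], [470.5, 66.8, 53.0]]
189 [[465.6, 76.0, 59.5], [468.2, 65.8, 53.8]]
192 [[462.9, 74.9, 58.6], [466.4, 65.1, 56.4]]
195 [[459.1, 73.3, 53.9], [464.6, 64.3, 58.9]]
198 [[458.2, 72.9, 59.7], [460.5, 62.4, 53.2]]
201 [[455.4, 71.7, 58.5], [457.9, 61.3, 53.1]]
204 [[450.6, 69.8, 51.4], [455.1, 60.1, 52.5]]
207 [[448.6, 68.9, 53.2], [452.7, 59.1, 53.1]]
210 [[446.5, 68.0, 54.8], [449.7, 57.7, 51.7]]
213 [[442.9, 66.5, 51.9], [447.1, 56.6, 51.9]]
216 [[431.3, 62.2, 26.9], [436.1, 51.4, 27.3]]
219 [[416.4, 56.5, -6.1], [425.6, 46.4, 5.6]]
222 [[413.2, 55.2, -5.8], [418.4, 43.1, -5.8]]
225 [[469.5, 75.8, 148.8], [414.9, 41.5, -6.7]]
228 [[470.0, 75.9, 154.5], [472.5, 69.5, 154.0]]
231 [[470.1, 75.9, 158.9], [472.9, 69.8, 159.3]]
234 [[470.0, 75.7, 162.7], [472.2, 69.5, 161.9]]
237 [[470.1, 75.7, 166.8], [473.0, 69.9, 167.7]]
240 [[470.3, 75.7, 171.0], [472.5, 69.8, 170.3]]
243 [[469.9, 75.5, 173.8], [472.5, 69.9, 174.1]]
246 [[469.7, 75.4, 176.8], [472.8, 70.1, 178.3]
[... 1038 characters left out ...]
 71.7, 100.9]]
234 [[470.9, 77.8, 105.1], [473.1, 71.6, 104.2]]
237 [[470.8, 77.7, 108.8], [473.2, 71.7, 108.4]]
240 [[470.4, 77.5, 111.7], [473.4, 71.8, 112.7]]
243 [[470.9, 77.6, 116.4], [472.6, 71.5, 114.5]]
246 [[470.3, 77.3, 118.4], [473.7, 72.1, 120.6]]
249 [[470.9, 77.4, 123.0], [473.1, 71.9, 122.7]]
252 [[471.4, 77.6, 127.3], [473.7, 72.3, 127.4]]
255 [[471.2, 77.4, 129.9], [473.1, 72.0, 129.2]]
258 [[471.0, 77.3, 132.4], [473.0, 72.1, 132.1]]
(array([ 1,  0,  0,  1, 11, 16, 90, 58, 13,  5,  3,  0,  0,  0,  0,  0,  0,
        0]), array([0.033, 0.036, 0.039, 0.042, 0.045, 0.048, 0.051, 0.054, 0.057,
       0.06 , 0.063, 0.066, 0.069, 0.072, 0.075, 0.078, 0.081, 0.084,
       0.087]))
```

```bash
python3 - <<'E'
from h import *
p,d,K,E=load("scene3");P=pts(d,K,E)
for v in range(150,190,2):
    print(v,[ (P[v,u]*1000).round(0).astype(int).tolist() for u in range(268,292,4)])
c=p[120:220,230:330]
cv2.imwrite("pics/z4.png",cv2.resize(c,(600,600),interpolation=cv2.INTER_NEAREST)[:,:,::-1])
E
```

```text
150 [[491, 95, 205], [482, 100, 213], [473, 110, 230], [465, 115, 237], [457, 110, 233], [449, 108, 233]]
152 [[490, 96, 199], [481, 103, 211], [473, 112, 225], [464, 116, 232], [457, 115, 233], [449, 115, 235]]
154 [[490, 97, 194], [481, 105, 208], [473, 99, 200], [464, 120, 232], [456, 119, 232], [448, 119, 234]]
156 [[502, -35, 2], [481, 103, 197], [472, 108, 206], [463, 125, 232], [455, 125, 234], [447, 123, 232]]
158 [[501, -32, -1], [490, -31, 2], [471, 114, 207], [463, 132, 234], [455, 129, 232], [447, 128, 232]]
160 [[500, -24, 1], [490, -25, 1], [471, 120, 209], [462, 133, 230], [454, 136, 235], [446, 133, 232]]
162 [[499, -18, -1], [489, -18, 3], [469, 142, 233], [461, 140, 232], [454, 139, 233], [446, 138, 233]]
164 [[498, -12, 0], [488, -13, 0], [468, 146, 232], [461, 146, 234], [453, 144, 233], [445, 142, 232]]
166 [[497, -4, 2], [487, -6, 2], [468, 149, 229], [460, 148, 231], [452, 147, 231], [445, 148, 234]]
168 [[496, 0, -1], [486, 1, 2], [467, 151, 225], [460, 153, 230], [452, 152, 231], [444, 150, 229]]
170 [[495, 7, 0], [485, 5, -1], [467, 151, 219], [459, 159, 232
[... 223 characters left out ...]
 [442, 156, 217]]
176 [[493, 25, -1], [480, 59, 53], [466, 154, 202], [457, 162, 215], [450, 151, 201], [442, 149, 200]]
178 [[490, 51, 31], [479, 65, 55], [465, 156, 197], [457, 155, 198], [449, 152, 195], [441, 149, 193]]
180 [[489, 58, 32], [479, 71, 55], [469, 74, 63], [457, 155, 190], [450, 65, 52], [441, 48, 29]]
182 [[489, 62, 29], [478, 76, 54], [468, 78, 60], [459, 75, 58], [450, 71, 54], [440, 54, 29]]
184 [[488, 66, 27], [477, 84, 57], [468, 79, 53], [458, 77, 52], [449, 76, 53], [439, 58, 27]]
186 [[487, 72, 28], [476, 86, 52], [467, 84, 52], [458, 84, 54], [448, 84, 57], [439, 62, 25]]
188 [[486, 77, 25], [476, 90, 49], [466, 91, 54], [457, 91, 56], [447, 85, 50], [438, 70, 27]]
```

View pics/z4.png

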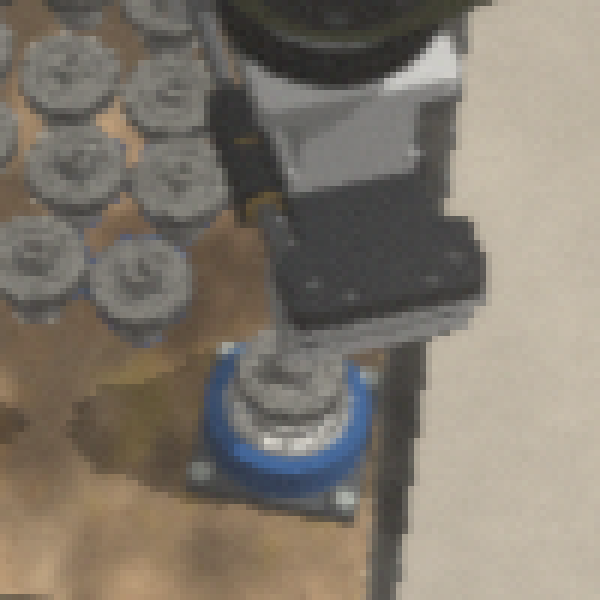

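Both cameras agree that the real fingertips are about 35 mm above the reported TCP. The wrist camera shows the finger ends at z 0.091 and the scene camera shows the gripper body's underside at 0.19, against a reported TCP of 0.0555. That explains the missing contact. Lateral alignment is fine. I expect contact at a reported z of about 0.025 and home at about 0.011, and I'll go down guarded by force.

jog_arm(rows=[0,0,-0.007,0,0,0,1,0,0,-0.007,0,0,0,1,0,0,-0.007,0,0,0,1,0,0,-0.003,0,0,0,1,0,0,0,0,0,0,1])

```text
time_s: 3.72
ee_pos: [0.4635, 0.0714, 0.0305]
eef_rot: [-0.344, 1.569, -3.08]
force: [0.4, 0.2, -0.1]
grip_width: 0.0004
```

jog_arm(rows=[0,0,-0.0015,0,0,0,1,0,0,-0.0015,0,0,0,1])

```text
time_s: 3.88
ee_pos: [0.4643, 0.0715, 0.0286]
eef_rot: [2.802, 1.57, 0.067]
force: [0.1, 0.9, 0.6]
grip_width: 0.0007
```

jog_arm(rows=[0,0,-0.0015,0,0,0,1,0,0,-0.0015,0,0,0,1])

```text
time_s: 4.05
ee_pos: [0.4642, 0.0715, 0.0256]
eef_rot: [2.84, 1.57, 0.104]
force: [-0.2, -0.1, -0.2]
grip_width: 0.0
```

jog_arm(rows=[0,0,-0.0015,0,0,0,1,0,0,-0.001,0,0,0,1])

```text
time_s: 4.22
ee_pos: [0.4643, 0.0715, 0.0233]
eef_rot: [2.815, 1.57, 0.079]
force: [-2.2, -0.8, 6.6]
grip_width: 0.0001
```

Contact is at a reported z of about 0.024. I keep pressing.

jog_arm(rows=[0,0,-0.0015,0,0,0,1,0,0,-0.0015,0,0,0,1,0,0,-0.0015,0,0,0,1])

```text
time_s: 4.47
ee_pos: [0.4643, 0.0715, 0.0189]
eef_rot: [2.769, 1.57, 0.033]
force: [-3.4, 0.6, 6.8]
grip_width: 0.0004
```

jog_arm(rows=[0,0,-0.0015,0,0,0,1,0,0,-0.0015,0,0,0,1])

```text
time_s: 4.63
ee_pos: [0.4643, 0.0715, 0.0159]
eef_rot: [2.758, 1.57, 0.022]
force: [-2.3, 0.3, 7.2]
grip_width: 0.0004
```

jog_arm(rows=[0,0,-0.001,0,0,0,1,0,0,-0.001,0,0,0,1])

```text
time_s: 4.8
ee_pos: [0.4643, 0.0715, 0.0139]
eef_rot: [2.844, 1.57, 0.109]
force: [-2.4, 0.2, 7.3]
grip_width: 0.0006
```

Force is steady at about 7 N of friction, so the pinion is sliding. I take smaller steps from here.

jog_arm(rows=[0,0,-0.001,0,0,0,1,0,0,-0.0005,0,0,0,1])

```text
time_s: 4.97
ee_pos: [0.4643, 0.0715, 0.0124]
eef_rot: [2.835, 1.57, 0.1]
force: [-1.8, 0.2, 6.9]
grip_width: 0.0003
```

jog_arm(rows=[0,0,-0.0005,0,0,0,1,0,0,-0.0005,0,0,0,1])

```text
time_s: 5.13
ee_pos: [0.4643, 0.0715, 0.0114]
eef_rot: [2.792, 1.57, 0.056]
force: [-1.7, -0.4, 6.7]
grip_width: 0.0002
```

jog_arm(rows=[0,0,-0.0005,0,0,0,1])

```text
time_s: 5.22
ee_pos: [0.4643, 0.0715, 0.011]
eef_rot: [2.829, 1.57, 0.093]
force: [-2.7, -0.2, 7.7]
grip_width: 0.0003
```

jog_arm(rows=[0,0,-0.0005,0,0,0,1])

```text
time_s: 5.3
ee_pos: [0.4643, 0.0715, 0.0104]
eef_rot: [2.775, 1.57, 0.04]
force: [-1.4, 0.0, 6.9]
grip_width: 0.0003
```

jog_arm(rows=[0,0,-0.0005,0,0,0,1])

```text
time_s: 5.38
ee_pos: [0.4643, 0.0715, 0.01]
eef_rot: [2.834, 1.57, 0.098]
force: [-2.7, 0.1, 6.3]
grip_width: 0.0003
```

jog_arm(rows=[0,0,-0.0004,0,0,0,1])

```text
time_s: 5.47
ee_pos: [0.4644, 0.0715, 0.0098]
eef_rot: [2.789, 1.57, 0.053]
force: [-5.3, -0.5, 16.4]
grip_width: 0.0006
```

jog_arm(rows=[0,0,-0.0004,0,0,0,1])

```text
time_s: 5.55
ee_pos: [0.4644, 0.0715, 0.0097]
eef_rot: [2.808, 1.57, 0.072]
force: [-6.0, -0.7, 20.1]
grip_width: 0.0006
```

The force rose to 20 N with no further travel, which is the solid stop after about 14 mm. I'll retreat straight up, keeping the fingers shut, and check.

jog_arm(rows=[0,0,0.002,0,0,0,1,0,0,0.006,0,0,0,1,0,0,0.015,0,0,0,1,0,0,0.025,0,0,0,1,0,0,0.03,0,0,0,1,0,0,0.03,0,0,0,1,0,0,0.02,0,0,0,1,0,0,0,0,0,0,1])

```text
time_s: 6.22
ee_pos: [0.466, 0.0716, 0.1411]
eef_rot: [2.813, 1.564, 0.077]
force: [0.3, -1.1, 1.4]
grip_width: 0.0006
```

jog_arm(rows=[-0.01,-0.025,0,0,0,0,1,-0.01,-0.025,0,0,0,0,1,-0.01,-0.025,0,0,0,0,1,-0.01,-0.025,0,0,0,0,1,-0.01,-0.025,0,0,0,0,1,-0.01,-0.025,0,0,0,0,1,0,0,0,0,0,0,1])

```text
time_s: 6.8
ee_pos: [0.4027, -0.0812, 0.1364]
eef_rot: [0.128, 1.57, -2.611]
force: [0.4, 0.8, -0.4]
grip_width: 0.0006
```

```bash
python3 - <<'E'
from station import ctrl
from h import *
o=ctrl.get_obs();print(o["time_s"],o["ee_pos"],o["force"])
t=[]
for n,cs in(("scene",[(208,278),(277,188),(288,110)]),("top",[(147,160),(259,213),(374,211)])):
    m=ctrl.camera_model(n);p,d=ctrl.camera(n);P=pts(d,m["K"],m["extrinsics"])
    cv2.imwrite(f"pics/{n}5.png",p[:,:,::-1]);r=[]
    for u,v in cs:
        w=P[v-25:v+25,u-25:u+25,2][d[v-25:v+25,u-25:u+25]>0]
        print(n,u,v,np.histogram(w,np.arange(-.01,.08,.004))[0],"gear top",np.median(w[(w>.035)&(w<.0435)]).round(4))
        r.append(cv2.resize(p[v-25:v+25,u-25:u+25],(260,260),interpolation=cv2.INTER_CUBIC))
    t.append(np.hstack(r))
cv2.imwrite("pics/z5.png",np.vstack(t)[:,:,::-1])
E
```

```text
6.8 [ 0.40268581 -0.08119658  0.13639819] [ 0.41727013  0.84125673 -0.41329541]
scene 208 278 [436 932  62  52 155  66  27  22  60 290  61  80 212  24  12   0   0   0
   0   0   0   0] gear top 0.0391
scene 277 188 [102 371 866 182 117  62  19  23  46 207  75 137 146  22  12   1   0   0
   0   0   0   0] gear top 0.0384
scene 288 110 [120 487 787 200  81  50  26  24  58 137  87 146  96  24   5   0   0   0
   0   0   0   0] gear top 0.038
top 147 160 [705 741  21  72 138  50  15  17 111 264  39 129 151  22   8   0   0   0
   0   0   0   0] gear top 0.0383
top 259 213 [137 465 779 108 146  47   7   6  96 274  77 187 132  20   8   0   0   0
   0   0   0   0] gear top 0.0378
top 374 211 [  0 136 237  10   1   0   0   0   1   1  23  15   0   0   0   0   0   0
   0   0   0   0] gear top 0.0361
```

View pics/z5.png

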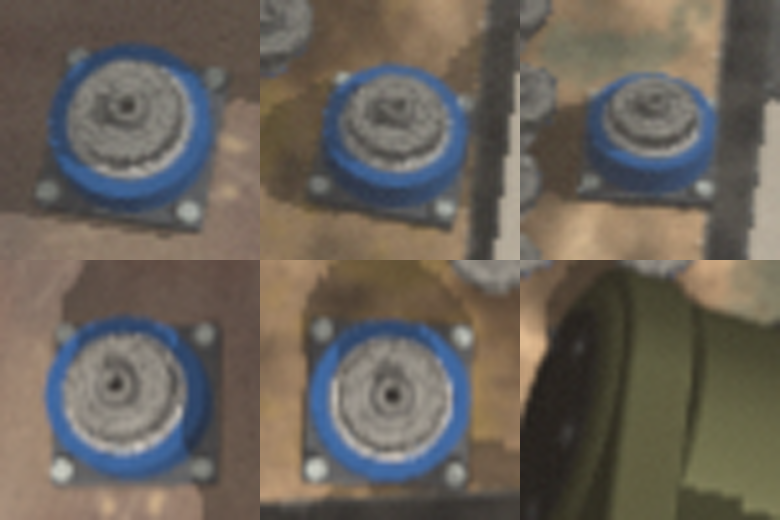

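The middle pinion now sits level with the other two. The gear tops read 38.4, 39.1 and 38.0 mm, and the arm is clear.

```bash
python3 -c "
from station import ctrl
print(ctrl.hand_in())"
```

```text
the job is handed in; nothing more can be done
None
```

I pressed the proud pinion (the middle stand, at about x 0.464, y 0.072) straight down about 14 mm with the shut fingertips until it stopped solidly. Then I backed off clear of everything and handed in the job at about 6.9 s. The force was about 7 N while it slid and 20 N at the stop, and I did not touch the other two pinions.

**Last checks:** in the scene picture the pressed gear's top reads 38.4 mm, against 39.1 and 38.0 mm for the two that were already home. In the top picture it reads 37.8 mm, against 38.3 mm for one of the others. The arm hid the third in that picture, so I have no top-camera reading for it.

**A reading that disagreed:** the reported TCP was about 35 mm lower than the real fingertips. I noticed when no contact came at the expected height. Both cameras confirmed the offset, so I found the contact and the stop by force instead.

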